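# Move the self-closing ticket clip onto the rail

### The arm

A 6-joint arm with a two-finger parallel gripper is mounted at the origin on a cart in front of the work surface, level with it; the furniture and walls round the work are solid. World frame = base frame: x ahead of the robot, y to its left, z up, the work surface at z = 0. Lengths are in m, angles in degrees, forces in N, time in s.
With the tool pointing down it reaches from about 0.35 to 0.875 m from the base axis. Payload 4.2 kg.
Tool frame: the origin (TCP) lies on the front face of the gripper's body, between the roots of the fingers; the fingertips stand 70 mm ahead of it and the grasp point (between the pads) lies 51 mm ahead of it; z points along the fingers, y is the line along which they close (so a half turn about z gives the same grasp; the last joint's range is limited). The gripper opens to 87 mm and grips with 3 to 60 N. Pads are 19 mm wide; open, the fingers measure 117 mm over their backs; the gripper's body (75 mm by 190 mm) begins 51 mm behind the grasp point.
Start: joints at [84.603, 22.042, 0.453, 0, -68.411, -14.817], TCP at [0.216, 0.586, 0.292] pointing down, gripper open.
Joint ranges: [-179.83, 179.83], [-69.29, 118.12], [-61.27, 80.66], [-181.25, 117.63], [-171.15, -9.14], [-177.46, 177.46]. Speed limits (degrees/s): [159.86, 159.86, 180, 180, 180, 180].

### API

Orientations are given as a 3x3 rotation matrix whose columns are the frame's x, y, z axes.
In Python, from station import r gives the robot as it stands.
- The arm moves only by the shell command python3 -m pendant 'ROWS' [OPENING]. ROWS is JSON, a list of rows, each a list of 2 entries, a list of its own where there are three numbers: the shift along the tool's x, y, z in mm, then the turn, a rotation vector about the tool's x, y, z in rad. A call has 1 to 10 rows; each row is the pose to reach, as a shift and turn from the pose commanded when the call began, along the tool's axes at that moment; what a row does not reach only later rows make up. A row lasts 1/10 s, in which the tool goes at most 50 mm and 8.59 degrees, less where a joint would pass 70% of its speed; a pose out of reach is approached as far as the arm can. A call with a gripper value outside its range is refused whole. OPENING is the opening, from 0 (shut) to 1 (fully open), set as the call begins (- or left out, the last holds). The fingers move at their own pace and stop on an object; the grip force is fixed at half the most. Time passes only in rows, so rows that repeat a pose let the fingers close. It gives the time, the measured TCP pose, the force, the opening and the grip force at its end, in the units of the state.
- r.sense(): the state, without advancing time (a new reading comes with each control period).
- r.capture(name): name is "side" or "top"; returns a dict with "frame" (384x512x3 uint8, red, green, blue), "vertical_fov" (degrees; the focal length in pixels is half the picture's height over the tangent of half this angle, whatever the lens; pixels are square), "cx", "cy" (the principal point, pixels), "distortion" ([k1, k2, p1, p2, k3] as OpenCV has them; the pictures are not rectified), "rvec" (rotation vector, rad) and "tvec" (3), from world to camera coordinates, as OpenCV has them. Camera axes: x right, y down, z forward; pixel columns grow to the right and rows downward; lengths in m; the calibration is good to about 2 mm. A picture is of the moment at which its call begins. There is no depth.
- r.finish_job(): hands the job in; it is judged then, once.
The state is a dict: "time_s": time; "joints": joint angles; "joint_velocities": joint speeds; "effort": joint torques, N m; "tcp_pos": TCP position; "ee_rot": TCP orientation; "wrist_force": force on the tool from outside, world axes, zero at the start; "moment": the same for the moment, N m; "gripper_width": opening from 0.0 (shut) to 1.0 (fully open); "gripper_force": force on a finger pad.
Only numpy, scipy, OpenCV 4.12 (cv2) and the standard library are available. Lean on these libraries where they do the work, as an engineer would, in place of code of your own. Each camera call takes 0.05 s, during which the arm holds its last target. There are 200 camera calls.

### The job

Squeeze the two black handles of the self-closing ticket clip so that its jaws open, and lift it off its parking plate. With the jaws still held open, lower it astride the T-shaped rail in the bay between the two grey saddles, pressing gently until its sprung rubber nose is pushed well in, and then release the handles so that the jaws' hooks close under the rail's flange and the clip stays there, upright and square to the rail. Do not force it down hard, and leave the other things on the worktop alone.

Things in the scene. Friction and masses are not known exactly. Their poses are not given: they have to be found in the camera images.
- clip: Self-closing ticket clip, loose, 0.1 kg, 24 mm wide (y), starts upright on the parking plate. Origin midway between its two hinge pins; z up to the handles, y along the pins, x the squeeze direction. Steel cheeks reach 7 mm above the origin; two ribbed black handles, splayed at rest, from 8 to 50 mm above it. Under it a rubber nose ending 20 mm below the origin, between two steel jaws.
- clip_grip (a point): Where to squeeze: midway between the handles (24 mm wide), 30 mm above the clip's origin. Here they measure 42 mm over the outsides when released, 22 mm when fully squeezed, then standing parallel. Squeeze along the clip's x; springs resist with 6 to 8 N on each handle. 15 to 25 N of grip holds it against its inner stops, as one rigid piece.
- clip_hooks (a point): Midway between the jaws' two inward hooks, 29 mm below the clip's origin. The hooks are 6 mm thick (z): tops 26 mm, undersides 32 mm below the origin when closed, about 20 mm apart when the handles are fully squeezed. Outside the -x jaw hangs a framed blank card, 42 mm (y) x 30 mm, to 33 mm below the origin.
- clip_front (a joint): Opening of the -x half, rad: 0 jaws shut, about 0.05 closed on a 5 mm thick web, about 0.17 if caught on the 12 mm flange, 0.32 fully squeezed (the hooks then stand about 20 mm apart). The two halves are geared together.
- clip_back (a joint): Opening of the +x half, rad; always the same as clip_front.
- clip_nose (a joint): How far the rubber nose is pushed in, m: 0 out, 0.006 fully in. It takes 1.5 N to start and 0.9 N per mm more; fully in (7 N) it is rigid. The hooks pass under the rail's flange once the nose is in by 3 to 6 mm; when they have gripped, the nose stays about 2 mm in and pulls the hooks up against the flange.
- park: Fixed parking plate: an upright aluminium plate 5 mm thick (x), 30 mm wide (y), top 52 mm above the worktop, on a steel foot 64 x 64 x 8 mm. Origin under its centre on the worktop. No flange: the open clip lifts straight off it.
- rail: Fixed ticket rail: steel foot 80 x 200 x 8 mm, a sleeve at each end, and a level aluminium T-bar 190 mm long along y. Origin under the bar's middle, on the worktop. Flange 12 mm wide (x), 8 mm thick, on a web 5 mm thick, 25 mm deep. The flange's top lies 66 to 106 mm above the worktop: its height is set by screws, differs every time and is not measured, so feel for it. It does not yield.
- bay (a point): Centre of the bay in the rail, at worktop level (same axes as the rail: y along the bar). The bay is bounded by two grey saddles on the bar, 8 mm thick, centred 34 mm either side, leaving 60 mm free; they rise 4 mm over the flange.
- date_stamp: Bystander: wooden hand stamp, 30 x 45 x 79 mm, standing. Origin under its centre.
- label_roll: Bystander: white label roll, 69 mm across, 32 mm high. Origin under its centre.
- shortbread: Bystander: shortbread cube, 34 x 34 x 20 mm. Origin under its centre.
Not all that is in view belongs to the job. Leave any red look-alike of the clip alone.

How it is judged (in metres and radians):
On the way, in this order (a step that is already met when the one before it is completed fails the run):
1. the clip is held open by the fingers, clear above the parking plate (value of joint clip_front above 0.18 rad and z of clip in the frame of park above 0.1 m and contact force between the fingers and clip above 2 N), for 0.1 s.
2. with the jaws still held open, the nose is pressed in by 2 mm or more on the rail (value of joint clip_front above 0.18 rad and value of joint clip_nose above 0.002 m and contact force between clip and rail above 2 N and horizontal distance between clip and bay below 0.025 m), for 0.1 s.
At the end, for the whole second after the job is handed in: The clip grips the rail in its bay by itself: both halves closed on the web (0.02 to 0.10 rad), nose 0.8 to 4.5 mm in, clip within 20 mm of the bay's centre along the rail and 6 mm across it, upright and square to the rail within 0.15 rad, at rest (value of joint clip_front between 0.02 and 0.1 rad and value of joint clip_back between 0.02 and 0.1 rad and value of joint clip_nose between 0.0008 and 0.0045 m and contact force between clip and rail above 1.5 N and y of clip in the frame of bay between -0.02 and 0.02 m and x of clip in the frame of bay between -0.006 and 0.006 m and angle between clip's own z axis and vertical below 0.15 rad and angle between the y axis of clip and the y axis of rail, either way round below 0.15 rad and linear speed of clip below 0.02 m/s); the robot touches nothing.
It fails at once if the clip is forced against the rail with more than 25 N (contact force between clip and rail above 25 N).
It fails at once if the clip is tipped over by more than 0.7 rad (angle between clip's own z axis and vertical above 0.7 rad).
It fails at once if the date stamp is pushed more than 15 mm (distance of date_stamp from where it was at the start of the episode above 0.015 m).
It fails at once if the label roll is pushed more than 15 mm (distance of label_roll from where it was at the start of the episode above 0.015 m).
It fails at once if the shortbread is pushed more than 15 mm (distance of shortbread from where it was at the start of the episode above 0.015 m).
It also fails if it takes over 48 s, if anything falls off the work surface, if the arm or the gripper's body presses on something with over 40 N, if the wrist force passes 120 N, or if a joint passes its speed limit or range.

## Working session

There is one attempt and no reset: what is moved stays moved. The work goes in short steps, Python scripts to look and compute and a shell command to move; the robot and the scene stay as the last step left them, time stands still between calls to the robot, and variables do not carry over. Pictures are saved under pics/ and viewed, at most 12 in all, crops included, and the job is handed in when it is done.

```bash
mkdir -p pics; ls; python3 - <<'E'
from station import r
import cv2
for n in("side","top"):
    c=r.capture(n); cv2.imwrite(f"pics/{n}0.png",c["frame"][:,:,::-1])
    print({k:v for k,v in c.items() if k!="frame"})
s=r.sense();print(s["time_s"],s["tcp_pos"],s["ee_rot"],s["wrist_force"],s["gripper_width"])
E
```

```text
pics
{'vertical_fov': 49.6958086478814, 'cx': 258.4041697899553, 'cy': 195.43602465981024, 'distortion': array([-0.11153326,  0.        ,  0.        ,  0.        ,  0.        ]), 'rvec': array([ 0.1753417 , -2.78535044,  1.37613233]), 'tvec': array([0.52296253, 0.11529067, 0.89198875])}
{'vertical_fov': 46.04156054998641, 'cx': 249.08606431424815, 'cy': 187.19213952562743, 'distortion': array([-0.00688168,  0.        ,  0.        ,  0.        ,  0.        ]), 'rvec': array([ 2.20235152, -2.15009973,  0.12567817]), 'tvec': array([-0.03244316,  0.5294551 ,  0.8899101 ])}
0.1 [0.21580367 0.58613058 0.29126838] [[ 9.38358241e-01 -3.45663800e-01 -5.90330291e-04]
 [-3.45664295e-01 -9.38356443e-01 -1.83877695e-03]
 [ 8.16583975e-05  1.92948761e-03 -9.99998135e-01]] [ 0.17163377 -0.53028387  0.16150195] 0.9994805197506033
```

View pics/side0.png

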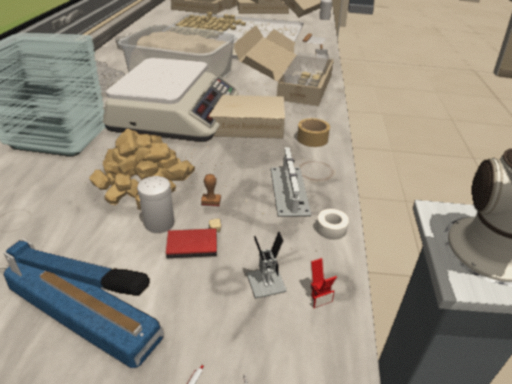

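View pics/top0.png

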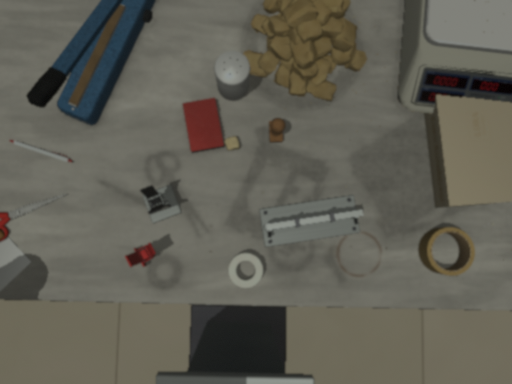

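The side view shows the clip at about (268,260) on its plate, the red look-alike at (322,285) and the rail at (290,190). In the top view they are at (160,203), (148,252) and (312,220). Next I'll zoom in on the clip and rail.

```bash
cat >h.py <<'E'
import numpy as np, cv2
from station import r
class Cam:
    def __init__(s,n):
        c=r.capture(n); s.img=c["frame"][:,:,::-1].copy(); h=s.img.shape[0]
        f=h/2/np.tan(np.radians(c["vertical_fov"]/2))
        s.K=np.array([[f,0,c["cx"]],[0,f,c["cy"]],[0,0,1]]); s.d=c["distortion"]; s.rv=c["rvec"]; s.t=c["tvec"]
        s.R=cv2.Rodrigues(s.rv)[0]; s.C=-s.R.T@s.t
    def ray(s,px):
        u=cv2.undistortPoints(np.array([[px]],float),s.K,s.d)[0,0]
        return s.R.T@np.array([u[0],u[1],1])
    def at(s,px,z):
        d=s.ray(px); return s.C+d*(z-s.C[2])/d[2]
    def pix(s,p): return cv2.projectPoints(np.array([p],float),s.rv,s.t,s.K,s.d)[0][0,0]
def tri(c1,p1,c2,p2):
    a,b=c1.ray(p1),c2.ray(p2)
    k=np.linalg.lstsq(np.c_[a,-b],c2.C-c1.C,rcond=None)[0]
    P,Q=c1.C+a*k[0],c2.C+b*k[1]; return (P+Q)/2,np.linalg.norm(P-Q)
def crop(img,x0,y0,w,h,s): return cv2.resize(img[y0:y0+h,x0:x0+w],None,fx=s,fy=s,interpolation=cv2.INTER_CUBIC)
E
python3 - <<'E'
from h import *
a,b=Cam("side"),Cam("top")
top=np.hstack([crop(a.img,235,225,66,76,6),crop(b.img,130,165,66,76,6)])
cv2.imwrite("pics/clip.png",top)
cv2.imwrite("pics/rail.png",np.hstack([crop(a.img,260,140,60,90,6),crop(b.img,252,185,72,90,6)]) )
print(a.C,b.C)
E
```

```text
[0.46119944 0.69473669 0.62214283] [ 0.43752882 -0.00761786  0.93905578]
```

View pics/clip.png

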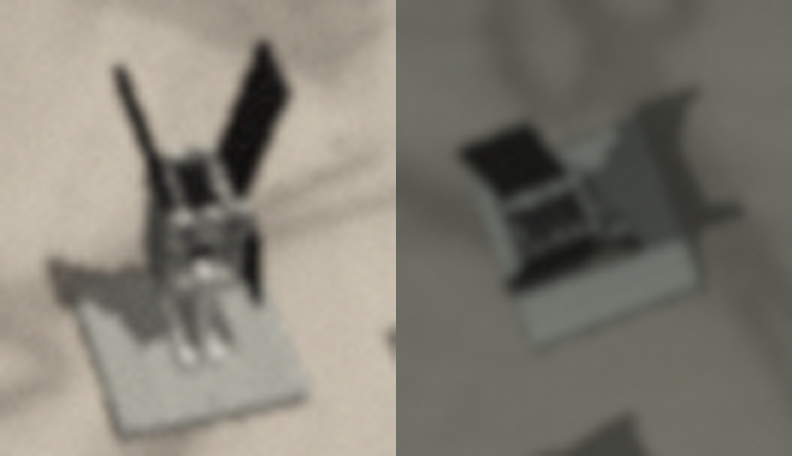

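```bash
python3 - <<'E'
from h import *
a,b=Cam("side"),Cam("top")
cv2.imwrite("pics/rail2.png",np.hstack([crop(a.img,260,140,60,85,6),cv2.resize(crop(b.img,255,185,115,65,3),(345,510))*0+0 if 0 else crop(b.img,255,180,72,85,6)]))
cv2.imwrite("pics/railtop.png",crop(b.img,252,190,120,60,6))
E
```

```text
(no output)
```

View pics/railtop.png

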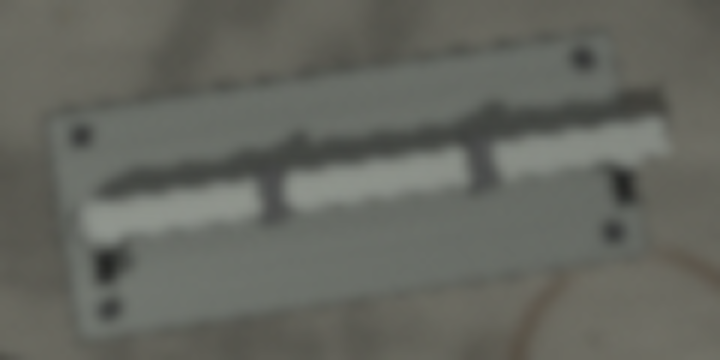

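```bash
python3 - <<'E'
from h import *
a,b=Cam("side"),Cam("top")
T=lambda x,y:(x/6+252-.4,y/6+190-.4)
C=[b.at(T(*p),.008) for p in[(48,115),(605,35),(645,255),(85,335)]]
print("railfoot",np.round(C,4),np.mean(C,0)); 
print("sizes",[np.linalg.norm(C[i]-C[(i+1)%4]).round(4) for i in range(4)])
u=(C[0]-C[1])+(C[3]-C[2]); print("y dir deg",np.degrees(np.arctan2(u[1],u[0])))
for z in(.066,.086,.106):
    P=[b.at(T(*p),z) for p in[(85,220),(665,137),(272,195),(482,162)]]
    d=P[0]-P[1]
    print(z,np.round(P,4).tolist(),np.linalg.norm(d),np.linalg.norm(P[2]-P[3]),np.degrees(np.arctan2(d[1],d[0])))
S=lambda x,y:(x/6+235-.4,y/6+225-.4); U=lambda x,y:((x-396)/6+130-.4,y/6+165-.4)
F=[b.at(U(*p),.008) for p in[(535,348),(700,285),(650,110),(480,180)]]
G=[a.at(S(*p),.008) for p in[(125,437),(305,395),(80,300),(255,290)]]
print("park top",np.round(F,4).tolist(),np.mean(F,0),"\nside",np.round(G,4).tolist(), np.mean(G,0))
print([np.linalg.norm(F[i]-F[(i+1)%4]).round(4) for i in range(4)],np.linalg.norm(G[0]-G[1]),np.linalg.norm(G[0]-G[2]))
for nm,s,t in[("+x near",(120,68),(460,155)),("-x near",(290,92),(510,290)),("-x far",(262,42),(640,245))]:
    print(nm,*tri(a,S(*s),b,U(*t)))
cv2.imwrite("pics/rs.png",crop(a.img,262,140,56,84,7))
E
```

```text
railfoot [[ 0.4878 -0.0427  0.008 ]
 [ 0.5201 -0.2348  0.008 ]
 [ 0.4447 -0.2487  0.008 ]
 [ 0.4131 -0.0569  0.008 ]] [ 0.46644649 -0.14576533  0.008     ]
sizes [np.float64(0.1948), np.float64(0.0767), np.float64(0.1944), np.float64(0.0761)]
y dir deg 99.44628877363171
0.066 [[0.4513, -0.0531, 0.066], [0.4824, -0.2402, 0.066], [0.4607, -0.1131, 0.066], [0.4729, -0.1809, 0.066]] 0.18964890155446065 0.06881668834563934 99.43885556601074
0.086 [[0.451, -0.0521, 0.086], [0.4813, -0.2348, 0.086], [0.4602, -0.1107, 0.086], [0.4721, -0.1769, 0.086]] 0.185304416202718 0.06724023263183065 99.43885556601073
0.106 [[0.4506, -0.051, 0.106], [0.4803, -0.2295, 0.106], [0.4596, -0.1083, 0.106], [0.4713, -0.1729, 0.106]] 0.18095993085097542 0.065663776918022 99.43885556601074
park top [[0.4542, 0.1756, 0.008], [0.4771, 0.1202, 0.008], [0.5369, 0.1398, 0.008], [0.5113, 0.197, 0.008]] [0.49486037 0.15817001 0.008     ] 
side [[0.5085, 0.2067, 0.008], [0.4544, 0.1828, 0.008], [0.5298, 0.153, 0.008], [0.4735, 0.141, 0.008]] [0.49154001 0.17088198 0.008     ]
[np.float64(0.0599), np.float64(0.0629), np.float64(0.0628), np.float64(0.0609)] 0.059194796250076245 0.057779852577506195
+x near [0.51233503 0.17577795 0.13393776] 0.007438187740461717
-x near [0.46836447 0.16221931 0.11839942] 0.0022456618859436252
-x far [0.48115721 0.12595202 0.10422595] 0.007308815610562358
```

View pics/rs.png

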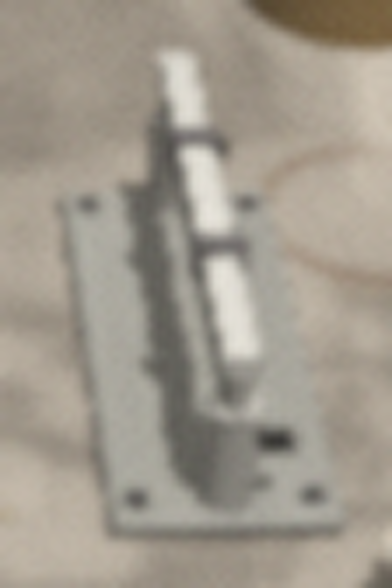

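The side crop shows the near saddle at (222,246), the far saddle at (197,140), and the near bar end top around (240,358). I'll triangulate these.

```bash
python3 - <<'E'
from h import *
a,b=Cam("side"),Cam("top")
T=lambda x,y:(x/6+252-.4,y/6+190-.4); S=lambda x,y:(x/7+262-.4,y/7+140-.4)
for s,t in[((220,243),(272,195)),((198,137),(482,162)),((240,358),(85,221)),((178,55),(665,137))]: print(*tri(a,S(*s),b,T(*t)))
G=[a.at(S(*p),.008) for p in[(65,197),(110,530),(340,525),(275,200)]];print(np.round(G,4).tolist(),np.mean(G,0))
E
```

```text
[ 0.45990903 -0.11242246  0.07173934] 0.0012641518640653783
[ 0.47145155 -0.17998969  0.07020495] 0.002557672684721886
[ 0.45036139 -0.05294337  0.06868215] 0.0011004229311912762
[ 0.48145718 -0.23971766  0.06763139] 0.0016640885557384392
[[0.5193, -0.228, 0.008], [0.4869, -0.0342, 0.008], [0.4117, -0.0474, 0.008], [0.4395, -0.2381, 0.008]] [ 0.46438153 -0.13695038  0.008     ]
```

```bash
python3 - <<'E'
from h import *
a,b=Cam("side"),Cam("top")
S=lambda x,y:(x/6+235-.4,y/6+225-.4); U=lambda x,y:((x-396)/6+130-.4,y/6+165-.4)
for z in(.114,.12,.126):
    A=[b.at(U(*p),z) for p in[(460,155),(530,122)]]; B=[a.at(S(*p),z) for p in[(290,92),(262,42)]]
    n=a.at(S(120,68),z)
    for e in(A,B): d=e[0]-e[1]; print(z,np.round(e,4).tolist(),np.mean(e,0).round(4),np.linalg.norm(d).round(4),np.degrees(np.arctan2(d[1],d[0])).round(1))
    m=(np.mean(A,0)+np.mean(B,0))/2;D=np.mean(A,0)-np.mean(B,0);print("mid",m,"sep",np.linalg.norm(D),np.degrees(np.arctan2(D[1],D[0])),"side +x near",n)
print("cheek",b.at(U(552,235),.077))
# all-black blob, handles
E
```

```text
0.114 [[0.5104, 0.1802, 0.114], [0.521, 0.1594, 0.114]] [0.5157 0.1698 0.114 ] 0.0234 117.1
0.114 [[0.4673, 0.1576, 0.114], [0.4772, 0.137, 0.114]] [0.4722 0.1473 0.114 ] 0.0229 115.6
mid [0.49396118 0.15853191 0.114     ] sep 0.04889719396826657 27.34676504974057 side +x near [0.51831728 0.15427699 0.114     ]
0.12 [[0.5098, 0.1788, 0.12], [0.5204, 0.1581, 0.12]] [0.5151 0.1685 0.12  ] 0.0232 117.1
0.12 [[0.4672, 0.164, 0.12], [0.477, 0.1436, 0.12]] [0.4721 0.1538 0.12  ] 0.0226 115.6
mid [0.49361182 0.16111891 0.12      ] sep 0.04544088306085992 18.885506342611595 side +x near [0.51764285 0.16065857 0.12      ]
0.126 [[0.5093, 0.1774, 0.126], [0.5198, 0.1569, 0.126]] [0.5145 0.1672 0.126 ] 0.023 117.1
0.126 [[0.4672, 0.1703, 0.126], [0.4768, 0.1501, 0.126]] [0.472  0.1602 0.126 ] 0.0224 115.6
mid [0.49326245 0.16370591 0.126     ] sep 0.04312124817630781 9.280805980793478 side +x near [0.51696842 0.16704016 0.126     ]
cheek [0.4888584  0.15826661 0.077     ]
```

```bash
python3 -m pendant '[[[40,30,4],[0,0,0.08]],[[80,60,8],[0,0,0.17]],[[120,90,12],[0,0,0.25]],[[160,119,16],[0,0,0.34]],[[200,149,20],[0,0,0.42]],[[240,179,24],[0,0,0.5]],[[280,209,28],[0,0,0.58]],[[320,239,32],[0,0,0.67]],[[360,269,36],[0,0,0.75]],[[397,297,41],[0,0,0.834]]]' 1
python3 -m pendant '[[[5,4,0],[0,0,0]],[[5,4,0],[0,0,0]]]'
python3 - <<'E'
from h import *
s=r.sense();R=s["ee_rot"];print(s["time_s"],s["tcp_pos"],np.degrees(np.arctan2(R[1,1],R[0,1])),s["joints"],s["wrist_force"])
d=np.array([.4935,.159,.153])-s["tcp_pos"];print("tool shift",R.T@d*1000)
a,b=Cam("side"),Cam("top");cv2.imwrite("pics/above.png",np.hstack([crop(a.img,215,150,100,150,4),crop(b.img,110,130,100,150,4)]))
E
```

```text
time_s: 1.6
tcp_pos: [0.4868, 0.1688, 0.2517]
ee_rot: [[0.372, -0.928, 0.001], [-0.928, -0.372, 0.001], [-0.0, -0.001, -1.0]]
wrist_force: [1.2, 0.7, 0.7]
gripper_width: 0.999
gripper_force: 0.0
time_s: 1.8
tcp_pos: [0.4842, 0.163, 0.2511]
ee_rot: [[0.372, -0.928, -0.001], [-0.928, -0.372, -0.0], [0.0, 0.001, -1.0]]
wrist_force: [0.2, 1.8, 0.8]
gripper_width: 0.998
gripper_force: 0.0
1.8 [0.48415125 0.16300936 0.25108626] -158.15857544339187 [ 3.68320377e+01  1.30340196e+01 -1.88943706e+01 -1.06409643e-02
 -5.81053518e+01 -1.49849882e+01] [0.238145   1.76581268 0.77480209]
tool shift [ 7.19965437 -7.24583009 98.0818586 ]
```

View pics/above.png

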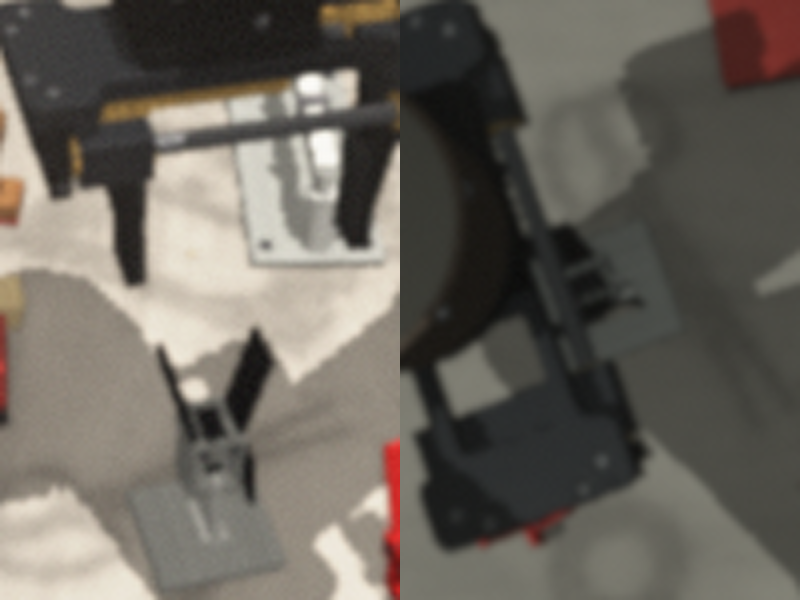

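```bash
python3 - <<'E'
from h import *
a=Cam("side");s=r.sense();R=s["ee_rot"]
for sg in(1,-1): print(a.pix(s["tcp_pos"]+R@[0,sg*.051,.07]), a.pix(s["tcp_pos"]+R@[.0095,sg*.051,.07]))
print([(x/4+215,y/4+150) for x,y in[(135,284),(355,246)]])
b=Cam("top");m=(b.img[:,:,2]>90)&(b.img[:,:,1]<60);n,l,st,c=cv2.connectedComponentsWithStats(m.astype(np.uint8))
for i in range(1,n):
    if st[i,4]>15:print(st[i],b.at(c[i],.06))
E
```

```text
[303.87877945 207.95764617] [301.92918508 204.54106517]
[245.27868911 217.44927957] [243.87291205 213.81301454]
[(248.75, 221.0), (303.75, 211.5)]
[ 184   99   38   50 1280] [0.65638212 0.07446348 0.06      ]
```

```bash
python3 -m pendant '[[[6,-7.5,27],[0,0,0]],[[6,-7.5,54],[0,0,0]],[[6,-7.5,78],[0,0,0]],[[6,-7.5,78],[0,0,0]],[[6,-7.5,78],[0,0,0]]]'
python3 - <<'E'
from h import *
a,b=Cam("side"),Cam("top");cv2.imwrite("pics/close.png",np.hstack([crop(a.img,225,180,80,120,5),crop(b.img,125,150,80,120,5)]))
E
```

```text
time_s: 2.5
tcp_pos: [0.4933, 0.1628, 0.1738]
ee_rot: [[0.377, -0.926, 0.0], [-0.926, -0.377, -0.0], [0.0, -0.0, -1.0]]
wrist_force: [1.2, 0.3, 1.7]
gripper_width: 0.999
gripper_force: 0.0
```

View pics/close.png

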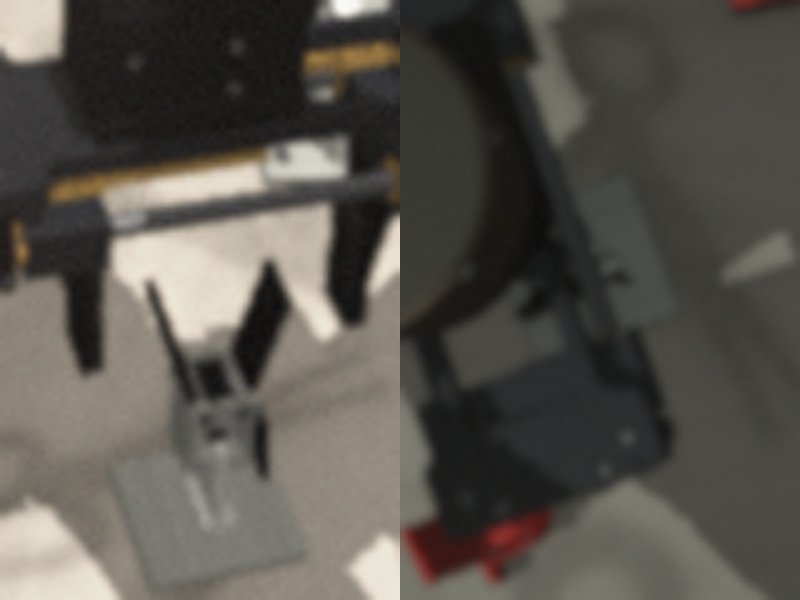

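The fingers straddle the handles centrally: the fingers' inner edges are at x≈102 and 328, the handles at ≈150 and 290. The depth matches too. I'll descend 20 mm and squeeze.

```bash
python3 -m pendant '[[[0,0,10],[0,0,0]],[[0,0,20],[0,0,0]],[[0,0,20],[0,0,0]]]'; python3 -m pendant '[[[0,0,0],[0,0,0]],[[0,0,0],[0,0,0]],[[0,0,0],[0,0,0]],[[0,0,0],[0,0,0]],[[0,0,0],[0,0,0]],[[0,0,0],[0,0,0]],[[0,0,0],[0,0,0]],[[0,0,0],[0,0,0]]]' 0
```

```text
time_s: 2.9
tcp_pos: [0.4923, 0.1612, 0.1518]
ee_rot: [[0.374, -0.927, -0.003], [-0.927, -0.374, -0.001], [0.0, 0.003, -1.0]]
wrist_force: [-0.4, 0.2, 0.6]
gripper_width: 1.001
gripper_force: 0.0
time_s: 3.7
tcp_pos: [0.4933, 0.1618, 0.1536]
ee_rot: [[0.375, -0.927, 0.0], [-0.927, -0.375, 0.0], [0.0, -0.0, -1.0]]
wrist_force: [-0.1, -0.5, 1.9]
gripper_width: 0.361
gripper_force: 4.8
```

```bash
python3 -m pendant '[[[0,0,0],[0,0,0]],[[0,0,0],[0,0,0]],[[0,0,0],[0,0,0]],[[0,0,0],[0,0,0]],[[0,0,0],[0,0,0]],[[0,0,0],[0,0,0]],[[0,0,0],[0,0,0]],[[0,0,0],[0,0,0]]]' 0
```

```text
time_s: 4.5
tcp_pos: [0.4933, 0.1618, 0.1533]
ee_rot: [[0.375, -0.927, 0.0], [-0.927, -0.375, 0.0], [-0.0, -0.0, -1.0]]
wrist_force: [-0.4, -0.8, 2.7]
gripper_width: 0.242
gripper_force: 30.0
```

Squeezed to 21 mm. Now lift.

```bash
python3 -m pendant '[[[0,0,-5],[0,0,0]],[[0,0,-15],[0,0,0]],[[0,0,-30],[0,0,0]],[[0,0,-50],[0,0,0]],[[0,0,-75],[0,0,0]],[[0,0,-90],[0,0,0]],[[0,0,-90],[0,0,0]],[[0,0,-90],[0,0,0]]]'
python3 - <<'E'
from h import *
s=r.sense();R=s["ee_rot"];d=np.array([.4657,-.146,.22])-s["tcp_pos"]
print(s["wrist_force"],R.T@d*1000,np.degrees(np.arctan2(-R[1,1],-R[0,1])))
a,b=Cam("side"),Cam("top");cv2.imwrite("pics/lift.png",crop(a.img,215,110,110,160,4))
E
```

```text
time_s: 5.3
tcp_pos: [0.4927, 0.1615, 0.2429]
ee_rot: [[0.374, -0.927, -0.001], [-0.927, -0.374, 0.0], [-0.001, 0.001, -1.0]]
wrist_force: [-0.3, -0.3, -1.3]
gripper_width: 0.25
gripper_force: 30.0
[-0.33351667 -0.28278388 -1.32075969] [275.13141228 140.055014    22.85159219] 21.971247872080525
```

View pics/lift.png

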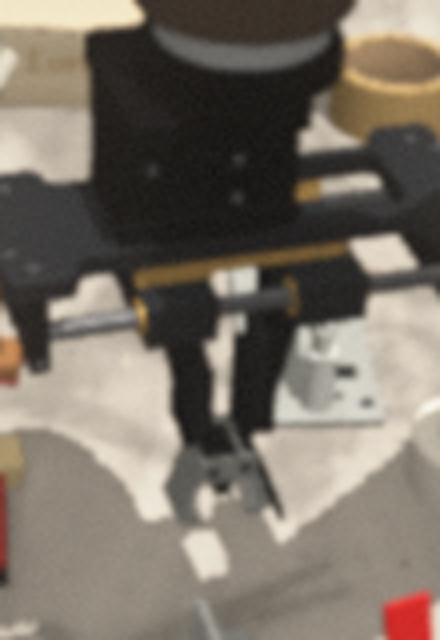

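Clip is held open and clear of the plate, jaws gaping. Moving over the bay, turned 12.5°.

```bash
python3 -m pendant '[[[30,15,0],[0,0,0.03]],[[70,36,0],[0,0,0.06]],[[110,56,0],[0,0,0.1]],[[150,76,0],[0,0,0.13]],[[190,97,0],[0,0,0.16]],[[230,117,0],[0,0,0.19]],[[260,132,0],[0,0,0.219]],[[275,140,0],[0,0,0.219]],[[275,140,0],[0,0,0.219]],[[275,140,0],[0,0,0.219]]]'
python3 - <<'E'
from h import *
s=r.sense();R=s["ee_rot"];d=np.array([.4657,-.146,.22])-s["tcp_pos"]
print(s["wrist_force"],R.T@d*1000,np.degrees(np.arctan2(-R[1,1],-R[0,1])))
a,b=Cam("side"),Cam("top");cv2.imwrite("pics/bay.png",np.hstack([crop(a.img,240,80,95,145,4),crop(b.img,250,165,95,145,4)]))
for q in(.0,-.113):print(a.pix(s["tcp_pos"]+[0,0,q]))
E
```

```text
time_s: 6.4
tcp_pos: [0.466, -0.1458, 0.2423]
ee_rot: [[0.163, -0.987, -0.002], [-0.987, -0.163, 0.0], [-0.001, 0.002, -1.0]]
wrist_force: [-0.3, -0.2, -1.1]
gripper_width: 0.247
gripper_force: 30.0
[-0.33745145 -0.20382888 -1.14613838] [ 0.20275656  0.29040344 22.3187574 ] 9.394305840706945
[296.27815198 100.88135843]
[292.61601022 145.68724189]
```

View pics/bay.png

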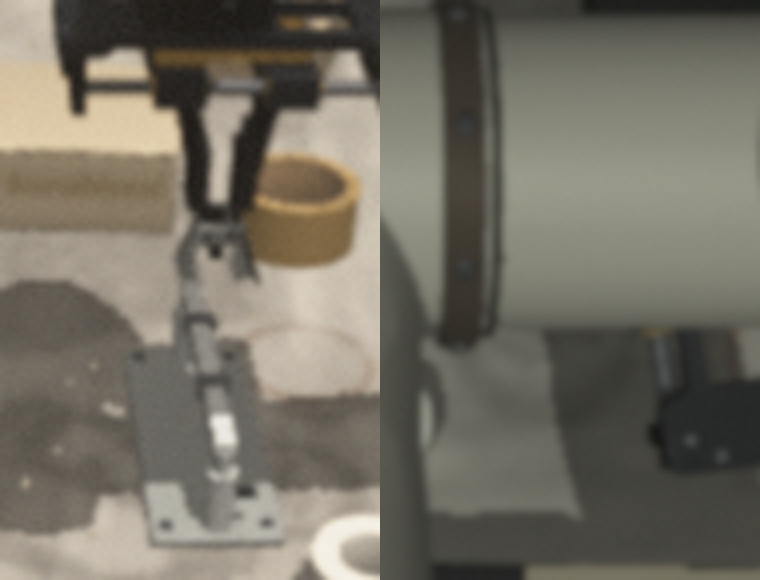

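```bash
python3 -m pendant '[[[0,0,15],[0,0,0]],[[0,0,30],[0,0,0]],[[0,0,42],[0,0,0]],[[0,0,48],[0,0,0]],[[0,0,50],[0,0,0]],[[0,0,50],[0,0,0]]]'
python3 - <<'E'
from h import *
s=r.sense();print(s["wrist_force"])
a=Cam("side");cv2.imwrite("pics/bay2.png",crop(a.img,262,115,56,80,7))
for P in([.4657,-.146,.070],[.4599,-.1124,.072],[.4715,-.18,.072],s["tcp_pos"]-[0,0,.113]):
  p=a.pix(P);print((p-[262,115])*7)
E
```

```text
time_s: 7.1
tcp_pos: [0.4667, -0.1453, 0.1933]
ee_rot: [[0.165, -0.986, 0.0], [-0.986, -0.165, -0.0], [0.0, -0.0, -1.0]]
wrist_force: [-0.3, 0.2, -0.4]
gripper_width: 0.246
gripper_force: 30.0
[-0.28461435  0.249352   -0.44086857]
[202.86766108 363.0420864 ]
[215.40632919 414.37120484]
[191.82502501 304.42682709]
[201.94519177 338.78181051]
```

View pics/bay2.png

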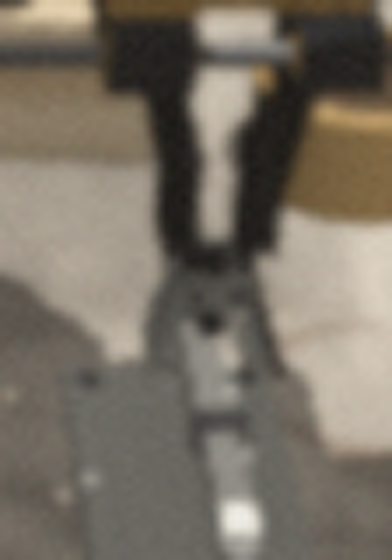

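The clip sits centred over the bar, with nose at (209,318) and bar line near (206,365), between the saddles. I'll lower it gently and watch the force.

```bash
for i in 1; do :; done; python3 -m pendant '[[[0,0,2],[0,0,0]],[[0,0,4],[0,0,0]],[[0,0,6],[0,0,0]],[[0,0,7],[0,0,0]],[[0,0,7],[0,0,0]]]' | egrep 'tcp|force|time'; python3 -m pendant '[[[0,0,1],[0,0,0]],[[0,0,2],[0,0,0]],[[0,0,3],[0,0,0]],[[0,0,4],[0,0,0]],[[0,0,4],[0,0,0]]]' | egrep 'tcp|force|time'
```

```text
time_s: 7.65
tcp_pos: [0.4663, -0.1457, 0.1861]
wrist_force: [-0.4, -0.2, -0.9]
gripper_force: 30.0
time_s: 8.15
tcp_pos: [0.4663, -0.1457, 0.1821]
wrist_force: [-0.2, -0.6, -1.5]
gripper_force: 30.0
```

```bash
python3 -m pendant '[[[0,0,1],[0,0,0]],[[0,0,2],[0,0,0]],[[0,0,3],[0,0,0]],[[0,0,3],[0,0,0]],[[0,0,3],[0,0,0]]]' | egrep 'tcp|force|time'
```

```text
time_s: 8.65
tcp_pos: [0.4664, -0.1457, 0.1792]
wrist_force: [0.1, 0.4, -0.4]
gripper_force: 30.0
```

```bash
for_=0; python3 -m pendant '[[[0,0,1],[0,0,0]],[[0,0,2],[0,0,0]],[[0,0,2],[0,0,0]],[[0,0,2],[0,0,0]]]' | egrep 'tcp|wrist_f'; python3 -m pendant '[[[0,0,1],[0,0,0]],[[0,0,2],[0,0,0]],[[0,0,2],[0,0,0]],[[0,0,2],[0,0,0]]]' | egrep 'tcp|wrist_f'
```

```text
tcp_pos: [0.4664, -0.1457, 0.1772]
wrist_force: [-0.2, 0.0, -0.5]
tcp_pos: [0.4665, -0.1457, 0.1755]
wrist_force: [0.2, -0.1, 1.8]
```

```bash
python3 -m pendant '[[[0,0,1],[0,0,0]],[[0,0,2],[0,0,0]],[[0,0,2],[0,0,0]],[[0,0,2],[0,0,0]]]' | egrep 'tcp|wrist_f'
```

```text
tcp_pos: [0.4665, -0.1457, 0.1734]
wrist_force: [-1.1, 0.9, 2.8]
```

```bash
python3 -m pendant '[[[0,0,0.5],[0,0,0]],[[0,0,1],[0,0,0]],[[0,0,1],[0,0,0]],[[0,0,1],[0,0,0]],[[0,0,1],[0,0,0]]]' | egrep 'tcp|wrist_f'; python3 -c "
from station import r
print(r.sense()['wrist_force'])"
```

```text
tcp_pos: [0.4665, -0.1457, 0.1724]
wrist_force: [-1.4, -0.0, 4.2]
[-1.36043045e+00 -2.02322664e-03  4.20636471e+00]
```

```bash
python3 -m pendant '[[[0,0,0.4],[0,0,0]],[[0,0,0.7],[0,0,0]],[[0,0,0.7],[0,0,0]],[[0,0,0.7],[0,0,0]],[[0,0,0.7],[0,0,0]]]' | egrep 'tcp|wrist_f'
```

```text
tcp_pos: [0.4665, -0.1457, 0.1716]
wrist_force: [-0.4, 0.9, 4.5]
```

```bash
python3 -m pendant '[[[0,0,0],[0,0,0]],[[0,0,0],[0,0,0]],[[0,0,0],[0,0,0]],[[0,0,0],[0,0,0]],[[0,0,0],[0,0,0]],[[0,0,0],[0,0,0]],[[0,0,0],[0,0,0]],[[0,0,0],[0,0,0]],[[0,0,0],[0,0,0]],[[0,0,0],[0,0,0]]]' 1; python3 -m pendant '[[[0,0,0],[0,0,0]],[[0,0,0],[0,0,0]],[[0,0,0],[0,0,0]],[[0,0,0],[0,0,0]],[[0,0,0],[0,0,0]],[[0,0,0],[0,0,0]]]'|egrep 'wid|force'
```

```text
time_s: 11.85
tcp_pos: [0.4664, -0.1457, 0.1715]
ee_rot: [[0.164, -0.986, -0.0], [-0.986, -0.164, 0.0], [-0.0, 0.0, -1.0]]
wrist_force: [0.3, -0.2, 0.1]
gripper_width: 0.983
gripper_force: 0.0
wrist_force: [-0.8, -0.6, -0.8]
gripper_width: 1.0
gripper_force: 0.0
```

Released. Next I'll retreat straight up and look with the last picture.

```bash
python3 -m pendant '[[[0,0,-15],[0,0,0]],[[0,0,-40],[0,0,0]],[[0,0,-80],[0,0,0]],[[0,0,-120],[0,0,0]],[[0,0,-150],[0,0,0]],[[-40,0,-150],[0,0,0]],[[-80,0,-150],[0,0,0]],[[-120,0,-150],[0,0,0]],[[-150,0,-150],[0,0,0]],[[-150,0,-150],[0,0,0]]]'|egrep 'tcp|force'
python3 -m pendant '[[[-45,0,0],[0,0,0]],[[-90,0,0],[0,0,0]],[[-120,0,0],[0,0,0]],[[-120,0,0],[0,0,0]]]'|egrep 'tcp|force'
python3 - <<'E'
from h import *
a,b=Cam("side"),Cam("top");cv2.imwrite("pics/end.png",np.hstack([crop(a.img,262,115,60,100,6),crop(b.img,280,170,70,100,6)]))
E
```

```text
tcp_pos: [0.4413, 0.0046, 0.3218]
wrist_force: [-0.2, -0.1, 0.1]
gripper_force: 0.0
tcp_pos: [0.422, 0.1228, 0.3216]
wrist_force: [-0.4, -0.8, 0.6]
gripper_force: 0.0
```

View pics/end.png

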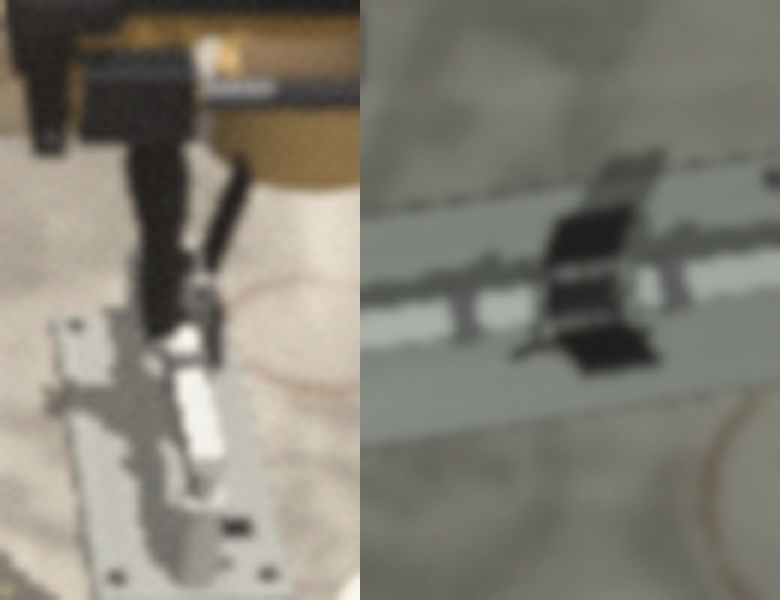

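The clip stands square in the bay. The handle tops measure about 47 mm apart (rows 212 to 372), which matches jaws closed on the web; caught on the flange they would be about 37 mm. Handing in.

```bash
python3 -c "
from station import r
print(r.finish_job())"
```

```text
the job is handed in; nothing more can be done
None
```

The job is handed in with no verdict returned: in the last picture the clip stands upright and square in the bay, its handle spread matches jaws closed on the web, and the arm is clear of it.

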